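Throw the toggle clamp over centre with the extension bar

ROBOT

A 6-joint arm with a two-finger parallel gripper is mounted at the origin on the work surface; the furniture and walls round the work are solid. World frame = base frame: x ahead of the robot, y to its left, z up, the work surface at z = 0. Lengths are in m, angles in rad, forces in N, time in s.
With the tool pointing down it reaches from about 0.35 to 0.85 m from the base axis. Payload 8.1 kg.
Tool frame: the origin (TCP) lies midway between the tips of the shut fingers; the grasp point (between the pads) lies 19 mm behind it; z points along the fingers, y is the line along which they close (so a half turn about z gives the same grasp; the last joint's range is limited). The gripper opens to 93 mm and grips with 3 to 60 N. Pads are 15 mm wide; open, the fingers measure 128 mm over their backs; the gripper's body (75 mm by 188 mm) begins 65 mm behind the grasp point.
Start: joints at [-1.401, 0.13, 1.488, -0, 1.523, -0.085], TCP at [0.151, -0.581, 0.219] pointing down, gripper open.
Joint ranges: [-2.96, 2.96], [-0.89, 2.26], [0.02, 2.5], [-1.34, 4.48], [0, 2.73], [-2.66, 2.66]. Speed limits (rad/s): [2.39, 2.39, 2.79, 3.14, 3.14, 3.14].

INTERFACE

Orientations are given as a rotation vector (axis times angle).
In Python, from plant import read_state, read_camera, camera_model, close_job gives the robot as it stands. The module is installed in compiled form; this text tells all that it offers.
- The arm moves only by the tool carry_out, never from a script. Its argument "moves" is a list of rows, each an object of numbers: "jaw": the finger opening in m, from 0 to 0.093; "dx", "dy", "dz": the shift along the tool's x, y, z in m; "yaw": the turn about the tool's z in rad. In form: [{"jaw": .., "dx": .., "dy": .., "dz": .., "yaw": ..}, ...]. A call has 1 to 8 rows; each row shifts and turns the commanded pose from where the row before left it, along the tool's axes as they then stand; what a row does not reach is not made up. A row lasts 1/8 s, in which the tool goes at most 62.5 mm and 10.7 degrees, less where a joint would pass 70% of its speed; a pose out of reach is approached as far as the arm can. A call is refused whole if a number of a shift passes 0.0625 or a number of a turn 0.188, either way. A call with a gripper value outside its range is refused whole. The fingers move at their own pace and stop on an object; "grip_force" is the grip in N (left out, the last holds). Time passes only in rows, so rows that do not move let the fingers close. It gives the time, the measured TCP pose, the force, the opening and the grip force at its end, in the units of the state.
- read_state(): the state, without advancing time (a new reading comes with each control period).
- read_camera(name): name is "scene" or "top"; returns the picture (384x512x3 uint8, red, green, blue); there is no depth.
- camera_model(name): a dict with "camera_matrix" (3x3 intrinsics, pixels), "k1" (the pictures are not rectified: a ray, as slopes to the right and down, at radius r is drawn at 1 + k1 r^2 times it, then the intrinsics apply), "view" (4x4, takes a point from world to camera coordinates). Camera axes: x right, y up, looking along -z (the intrinsics and any distortion apply to the point x, -y, -z); pixel columns grow to the right and rows downward; lengths in m; the calibration is good to about 2 mm. A picture is of the moment at which its call begins. camera_model takes no time and is no camera call.
- close_job(): hands the job in; it is judged then, once.
The state is a dict: "t": time; "q": joint angles; "dq": joint speeds; "joint_torque": joint torques, N m; "tool_pos": TCP position; "orientation": TCP orientation; "force": force on the tool from outside, world axes, zero at the start; "wrist_torque": the same for the moment, N m; "opening": finger opening in m; "gripper_force": force on a finger pad.
Only numpy, scipy, OpenCV 4.12 (cv2) and the standard library are available. Lean on these libraries where they do the work, as an engineer would, in place of code of your own. Each camera call takes 0.05 s, during which the arm holds its last target. There are 200 camera calls.

TASK

Clamp the rosewood block against the fence of the jig: pick up the yellow extension bar by its black handle, lower its channel over the red stub lever of the toggle clamp, and swing the lever counterclockwise past its dead point until it snaps fully closed. Work the clamp with the bar only, keeping the gripper itself off the jig, then lift the bar off and lay it down on the bench beside the jig.

Things in the scene. Friction and masses are not known exactly. Their poses are not given: they have to be found in the camera images.
- bar_grip (a point): yellow bar 205 mm long, loose: black handle (26 wide, x -65 to 53) and yellow channel (34 wide, x 50 to 140, slot 26 wide, 22 deep, open below and at the tip); all 28 high. Point: on the centre line of the handle, 14 above the underside, where to grip it. x runs to the channel tip, z up. The gouge near by is not needed.
- fixture: clamping jig fixed to the bench: plywood base 12 mm thick, x -42 to 190, y -40 to 55. Origin on the lever's vertical pivot axis at bench height; x points along the plunger to the fence, z up. Blue guide at x 73 to 95, 42 high; fence face at x 172, 44 high. Bar on the stub: its tip about 38 from the pivot and underside 26 above the bench fit well; the swing is clear.
- lever_stub (a point): red lever stub, a level bar 14 x 14 mm, z 30 to 44 above the bench, ending 80 mm from the pivot axis. Point: on its centre line, 55 mm from the pivot axis. x points along the stub, away from the pivot, z up. The red hub round the pivot has 15 mm radius and is 46 mm high; beside the stub is free space from 25 mm outwards.
- clamp_lever (a joint): lever angle, rad, counterclockwise from above: 0 open (start; stub 101.5 degrees clockwise of the jig's x), 1.10 closed at its stop (38.5 degrees clockwise). A spring drives it back to 0 until the dead point at 0.85; beyond, it snaps to 1.10 and stays. Takes about 1.2 N m (7 N at the bar's handle). The bar has up to 0.25 rad of play on the stub.
- block_center (a point): centre of the loose rosewood block (60 x 100 x 28 mm) on the jig's base between the black pad and the fence, 60 mm along the jig's x. It starts 4 to 7 mm short of the fence; the closing clamp pushes it home, to x = 142 mm in the jig's frame, and holds it there.

How it is judged:
By the outcome, as a careful person would: the job done as asked, in the order asked, and still so for the second after the job is handed in, with the robot touching nothing.
It also fails if it takes over 48 s, if anything falls off the work surface, if the arm or the gripper's body presses on something with over 40 N, if the wrist force passes 120 N, or if a joint passes its speed limit or range.

## Working session

There is one attempt and no reset: what is moved stays moved. The work goes in short steps, Python scripts to look and compute and a tool call to move; the robot and the scene stay as the last step left them, time stands still between calls to the robot, and variables do not carry over. Pictures are saved under pics/ and viewed, at most 10 in all, crops included, and the job is handed in when it is done.

Besides the shell and the picture viewer there is one more tool, called after "Call:" by a JSON object that holds its "op" and its "data", one argument or row to a line. carry_out: Moves the arm, as the interface text tells. Its arguments: {"type":"object","properties":{"moves":{"type":"array","items":{"type":"object","properties":{"jaw":{"type":"number"},"dx":{"type":"number"},"dy":{"type":"number"},"dz":{"type":"number"},"yaw":{"type":"number"}}}},"grip_force":{"type":"number"}},"required":["moves"]}

```bash
mkdir -p pics; cat > h.py <<'E'
import numpy as np, cv2
from plant import *
def ray(n,u,v):
    m=camera_model(n);K=np.array(m["camera_matrix"]);k1=m["k1"];V=np.array(m["view"])
    p=np.linalg.inv(K)@[u,v,1];d=p[:2].copy();s=d.copy()
    for _ in range(30): s=d/(1+k1*(s@s))
    c=np.array([s[0],-s[1],-1]);R=V[:3,:3]
    return -R.T@V[:3,3],R.T@c
def at(n,u,v,z):
    o,d=ray(n,u,v);return o+d*(z-o[2])/d[2]
def snap(n,f):
    im=read_camera(n);cv2.imwrite(f"pics/{f}.png",cv2.cvtColor(im,cv2.COLOR_RGB2BGR));return im
E
python3 - <<'E'
from h import *
a=snap("scene","s0");b=snap("top","t0")
cv2.imwrite("pics/both0.png",cv2.resize(cv2.imread("pics/t0.png"),(796,597)))
for n in("scene","top"):print(camera_model(n)["view"])
print(read_state())
E
```

```text
[[ 0.99412215 -0.10815662 -0.00482748 -0.59425532]
 [ 0.086913    0.77068543  0.63126072  0.02551057]
 [-0.06455456 -0.62796983  0.77555567 -0.99183318]
 [ 0.          0.          0.          1.        ]]
[[-0.00316092 -0.99996815  0.00732803 -0.11915079]
 [ 0.99665145 -0.00255152  0.08172745 -0.55908844]
 [-0.08170615  0.00756183  0.99662778 -0.93355686]
 [ 0.          0.          0.          1.        ]]
{'t': 0.1, 'q': array([-1.40139998e+00,  1.31105575e-01,  1.48918360e+00, -1.61064010e-06,
        1.52299717e+00, -8.54027698e-02]), 'dq': array([ 1.70953838e-03, -2.68119804e-04, -1.23019075e-03,  3.63759506e-05,
       -1.35425944e-03,  5.58513524e-04]), 'joint_torque': array([ 1.81648829e-03, -5.61341250e+01, -4.93096018e+01,  7.70432199e-02,
        2.91728752e-02, -4.34200660e-05]), 'tool_pos': array([ 0.15116179, -0.58010737,  0.21767318]), 'orientation': array([-3.11445364e+00, -3.98940831e-01,  1.14160667e-04]), 'force': array([-0.06002571,  0.01036571, -0.00665664]), 'wrist_torque': array([-0.03211011, -0.02405875, -0.01627124]), 'gripper_force': 0.0, 'opening': 0.0929787952233872}
```

View pics/both0.png

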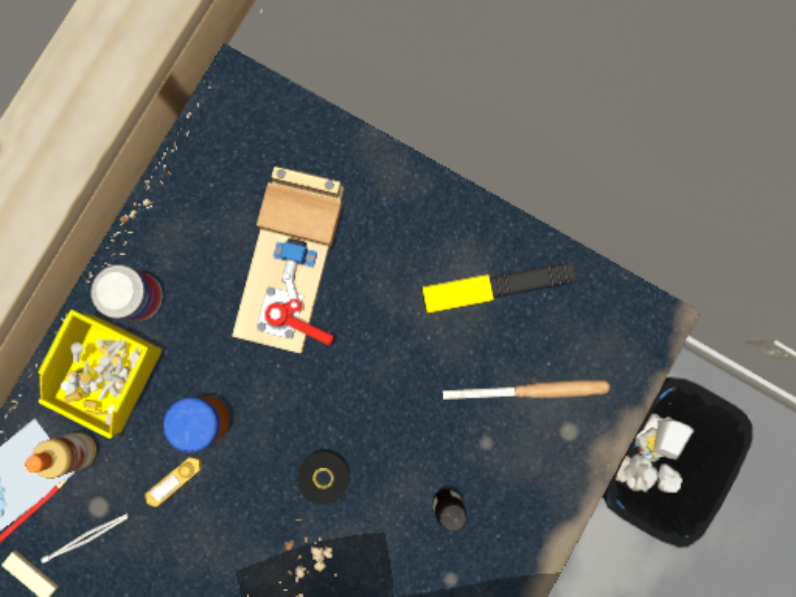

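View pics/s0.png

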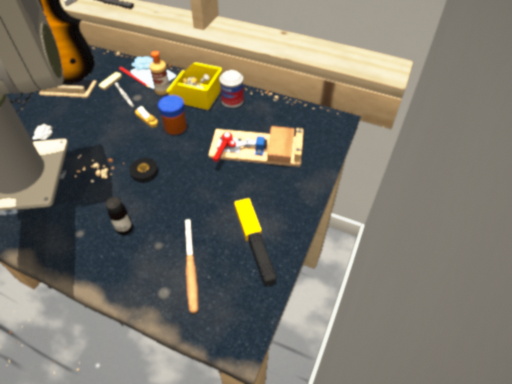

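The top view shows the bar with its yellow channel at (457,294) and handle end at (575,272). The red hub is at (277,314), with the stub tip at (331,341). These are pixels in the 1.555x picture. The scene view agrees.

```bash
cat > m.py <<'E'
from h import *
def big(m):
    c,_=cv2.findContours(m.astype(np.uint8),cv2.RETR_EXTERNAL,cv2.CHAIN_APPROX_NONE);return max(c,key=cv2.contourArea)
def masks(im,roi):
    x0,y0,x1,y1=roi;r=np.zeros(im.shape[:2],bool);r[y0:y1,x0:x1]=1
    h=cv2.cvtColor(im,cv2.COLOR_RGB2HSV).astype(int)
    H,S,V=h[...,0],h[...,1],h[...,2]
    return dict(y=r&(abs(H-29)<5)&(S>150)&(V>120), r=r&((H<6)|(H>174))&(S>150)&(V>90),
      k=r&(im.max(2)<62)&(S<90), b=r&(abs(H-108)<8)&(S>160)&(V>110))
E
python3 - <<'E'
from m import *
im=cv2.cvtColor(cv2.imread("pics/t0.png"),cv2.COLOR_BGR2RGB)
A=masks(im,(260,150,385,215));B=masks(im,(140,100,225,235))
c=big(A["y"]);q=cv2.boxPoints(cv2.minAreaRect(c));Y=np.array([at("top",*p,.028)for p in q])
print("yellow",Y.round(4).tolist(),Y.mean(0).round(4));print("sides",np.linalg.norm(Y[1]-Y[0]),np.linalg.norm(Y[2]-Y[1]))
for p in((575/1.555,272/1.555),):print("handle end",at("top",*p,.028))
c=big(B["r"])[:,0];R=np.array([at("top",*p,.044)for p in c])
print("hub est",at("top",277/1.555,314/1.555,.046),"tip far")
h=at("top",277/1.555,314/1.555,.046);d=np.linalg.norm(R-h,axis=1);i=d>d.max()-.008
print("tip",R[i].mean(0),d.max())
print("blue",at("top",*big(B["b"])[:,0].mean(0),.042))
# jig base corners (px in enlarged view)
for p in((233,336),(301,352)):print("base",at("top",p[0]/1.555,p[1]/1.555,.012))
for p in((274,168),(343,182)):print("fence",at("top",p[0]/1.555,p[1]/1.555,.044))
E
python3 - <<'E'
import cv2
i=cv2.imread("pics/t0.png")
cv2.imwrite("pics/c1.png",cv2.resize(i[100:240,140:390],(800,448),interpolation=cv2.INTER_CUBIC))
E
```

```text
yellow [[0.5728, -0.1589, 0.028], [0.5901, -0.2462, 0.028], [0.5557, -0.2526, 0.028], [0.5385, -0.1656, 0.028]] [ 0.5643 -0.2058  0.028 ]
sides 0.0889800247397569 0.03500242183308593
handle end [ 0.59141725 -0.36189606  0.028     ]
hub est [0.53583772 0.02816099 0.046     ] tip far
tip [ 0.50304779 -0.03887379  0.044     ] 0.07776275078535154
blue [0.61667741 0.01246475 0.042     ]
base [0.50869554 0.09166643 0.012     ]
base [0.48730425 0.00101367 0.012     ]
fence [0.72766431 0.03452618 0.044     ]
fence [ 0.70866432 -0.05604295  0.044     ]
```

View pics/c1.png

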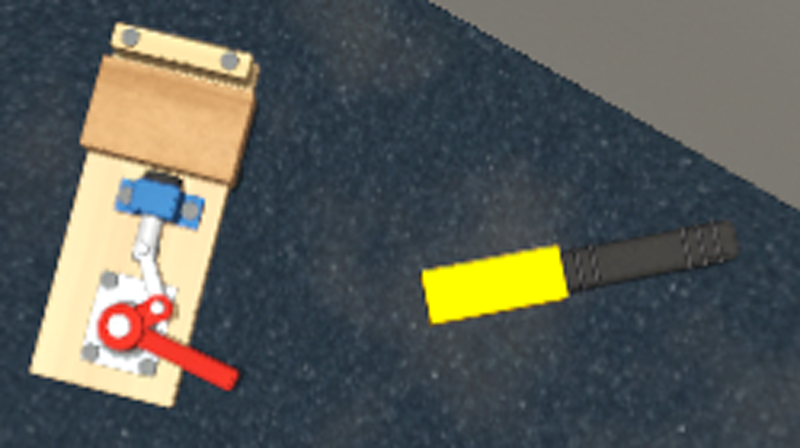

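The crop confirms the bar axis: tip (427,297), handle end (737,239). It also shows the hub washer at (119,326) and the stub tip at (236,379). All sizes agree with those given. Estimates:
- **Bar:** grip point (0.582, -0.299), heading 100.6°.
- **Jig:** pivot (0.536, 0.030), x axis at -12.5°.

I'll move to the bar now.

Call:
{"op": "carry_out", "data": {
  "moves": [
    {"dx": 0.056,"dy": -0.019,"dz": 0.01,"jaw": 0.07},
    {"dx": 0.056,"dy": -0.019,"dz": 0.01},
    {"dx": 0.056,"dy": -0.019,"dz": 0.01},
    {"dx": 0.056,"dy": -0.019,"dz": 0.01},
    {"dx": 0.056,"dy": -0.019,"dz": 0.01},
    {"dx": 0.056,"dy": -0.019,"dz": 0.01},
    {"dx": 0.056,"dy": -0.019,"dz": 0.01},
    {"dx": 0.056,"dy": -0.019,"dz": 0.01}
  ]
}}

```text
invalid input at $.moves[0]: expected keys jaw, dx, dy, dz, yaw
```

Call:
{"op": "carry_out", "data": {
  "moves": [
    {"yaw": -0.18},
    {"yaw": -0.18},
    {"yaw": -0.18},
    {"yaw": -0.18},
    {"yaw": -0.18},
    {"yaw": -0.18},
    {"yaw": -0.18},
    {"yaw": -0.18}
  ]
}}

```text
invalid input at $.moves[0]: expected keys jaw, dx, dy, dz, yaw
```

```bash
cat > g.py <<'E'
from h import *
from scipy.spatial.transform import Rotation as Ro
def to(x,y,z,deg):
    s=read_state();R=Ro.from_rotvec(s["orientation"]).as_matrix();p=np.array(s["tool_pos"])
    a=np.degrees(np.arctan2(R[1,0],R[0,0]));d=R.T@(np.array([x,y,z])-p)
    yaw=-np.radians((deg-a+180)%360-180)
    print("t",round(s["t"],2),"pos",p.round(4),"ang",a.round(2),"shift",d.round(4),"yaw",round(yaw,3),"zaxis",R[:,2].round(3),"F",s["force"].round(1),"q6",s["q"][5].round(2),"open",round(s["opening"],4))
E
python3 -c "
from g import *
to(.582,-.299,.08,100.6)"
```

```text
t 0.1 pos [ 0.1512 -0.5801  0.2177] ang 14.6 shift [ 0.4878 -0.1632  0.138 ] yaw -1.501 zaxis [-0.     0.002 -1.   ] F [-0.1  0.  -0. ] q6 -0.09 open 0.093
```

Call:
{"op": "carry_out", "data": {
  "moves": [
    {"dx": 0.056,"dy": -0.019,"dz": 0.01,"yaw": 0,"jaw": 0.07},
    {"dx": 0.056,"dy": -0.019,"dz": 0.01,"yaw": 0,"jaw": 0.07},
    {"dx": 0.056,"dy": -0.019,"dz": 0.01,"yaw": 0,"jaw": 0.07},
    {"dx": 0.056,"dy": -0.019,"dz": 0.01,"yaw": 0,"jaw": 0.07},
    {"dx": 0.056,"dy": -0.019,"dz": 0.01,"yaw": 0,"jaw": 0.07},
    {"dx": 0.056,"dy": -0.019,"dz": 0.01,"yaw": 0,"jaw": 0.07},
    {"dx": 0.056,"dy": -0.019,"dz": 0.01,"yaw": 0,"jaw": 0.07},
    {"dx": 0.04,"dy": -0.012,"dz": 0.01,"yaw": 0,"jaw": 0.07}
  ]
}}

```text
t: 1.1
tool_pos: [0.5344, -0.3293, 0.1378]
orientation: [-3.115, -0.401, 0.001]
force: [-0.2, 0.0, -0.8]
opening: 0.07
gripper_force: 0.0
```

Call:
{"op": "carry_out", "data": {
  "moves": [
    {"dx": 0,"dy": 0,"dz": 0,"yaw": -0.18,"jaw": 0.07},
    {"dx": 0,"dy": 0,"dz": 0,"yaw": -0.18,"jaw": 0.07},
    {"dx": 0,"dy": 0,"dz": 0,"yaw": -0.18,"jaw": 0.07},
    {"dx": 0,"dy": 0,"dz": 0,"yaw": -0.18,"jaw": 0.07},
    {"dx": 0,"dy": 0,"dz": 0,"yaw": -0.18,"jaw": 0.07},
    {"dx": 0,"dy": 0,"dz": 0,"yaw": -0.18,"jaw": 0.07},
    {"dx": 0,"dy": 0,"dz": 0,"yaw": -0.18,"jaw": 0.07},
    {"dx": 0,"dy": 0,"dz": 0,"yaw": -0.18,"jaw": 0.07}
  ]
}}

```text
t: 2.1
tool_pos: [0.5324, -0.3312, 0.138]
orientation: [-2.072, -2.36, 0.0]
force: [0.4, -0.5, -0.8]
opening: 0.0702
gripper_force: 0.0
```

```bash
python3 -c "
from g import *
to(.582,-.299,.08,100.6)"
```

```text
t 2.1 pos [ 0.5324 -0.3312  0.138 ] ang 97.44 shift [0.0254 0.0534 0.058 ] yaw -0.055 zaxis [-0.001  0.001 -1.   ] F [ 0.4 -0.5 -0.8] q6 -0.77 open 0.0702
```

Call:
{"op": "carry_out", "data": {
  "moves": [
    {"dx": 0.013,"dy": 0.027,"dz": 0.03,"yaw": -0.055,"jaw": 0.07},
    {"dx": 0.012,"dy": 0.027,"dz": 0.03,"yaw": 0,"jaw": 0.07},
    {"dx": 0,"dy": 0,"dz": 0.028,"yaw": 0,"jaw": 0.07},
    {"dx": 0,"dy": 0,"dz": 0,"yaw": 0,"jaw": 0.07}
  ]
}}

```text
t: 2.6
tool_pos: [0.5801, -0.2967, 0.0469]
orientation: [-2.009, -2.407, 0.002]
force: [-0.6, -0.1, 0.2]
opening: 0.0702
gripper_force: 0.0
```

```bash
python3 -c "
from g import *
to(.582,-.299,.004,100.6)
im=snap('top','t1');snap('scene','s1')
a=cv2.resize(im[130:230,250:400],(600,400))[...,::-1]
b=cv2.resize(cv2.imread('pics/s1.png')[170:300,200:395],(600,400))
cv2.imwrite('pics/c2.png',cv2.resize(np.vstack([a,b]),(450,600)))
"
```

```text
t 2.6 pos [ 0.5801 -0.2967  0.0469] ang 100.29 shift [-0.0028  0.0017  0.0429] yaw -0.005 zaxis [-0.006  0.004 -1.   ] F [-0.6 -0.1  0.2] q6 -0.73 open 0.0702
```

View pics/c2.png

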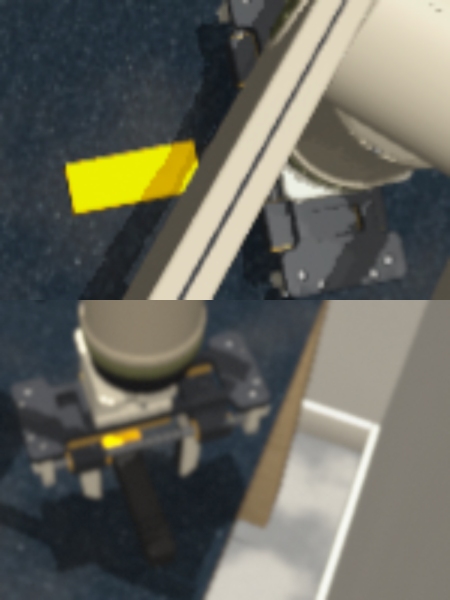

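The fingers (scene crop, at (90,480) and (190,455)) straddle the black handle, so I'll descend and grip.

Call:
{"op": "carry_out", "data": {
  "moves": [
    {"dx": -0.002,"dy": 0.001,"dz": 0.022,"yaw": 0,"jaw": 0.07},
    {"dx": 0,"dy": 0,"dz": 0.02,"yaw": 0,"jaw": 0.07},
    {"dx": 0,"dy": 0,"dz": 0,"yaw": 0,"jaw": 0.07},
    {"dx": 0,"dy": 0,"dz": 0,"yaw": 0,"jaw": 0.015},
    {"dx": 0,"dy": 0,"dz": 0,"yaw": 0,"jaw": 0.015},
    {"dx": 0,"dy": 0,"dz": 0,"yaw": 0,"jaw": 0.015},
    {"dx": 0,"dy": 0,"dz": 0,"yaw": 0,"jaw": 0.015},
    {"dx": 0,"dy": 0,"dz": 0,"yaw": 0,"jaw": 0.015}
  ],
  "grip_force": 55
}}

```text
t: 3.7
tool_pos: [0.5839, -0.3004, 0.0089]
orientation: [2.014, 2.411, 0.0]
force: [-0.5, 0.3, 1.9]
opening: 0.0256
gripper_force: 55.0
```

```bash
python3 -c "
from g import *
to(.4636,-.1326,.12,66)"
```

```text
t 3.7 pos [ 0.5839 -0.3004  0.0089] ang 100.26 shift [ 0.1865 -0.0884 -0.1112] yaw 0.598 zaxis [ 0. -0. -1.] F [-0.5  0.3  1.9] q6 -0.73 open 0.0256
```

The grip is 5 mm high on the handle, so I'll regrip lower.

Call:
{"op": "carry_out", "data": {
  "moves": [
    {"dx": 0,"dy": 0,"dz": 0,"yaw": 0,"jaw": 0.04},
    {"dx": 0,"dy": 0,"dz": 0.003,"yaw": 0,"jaw": 0.04},
    {"dx": 0,"dy": 0,"dz": 0.003,"yaw": 0,"jaw": 0.04},
    {"dx": 0,"dy": 0,"dz": 0,"yaw": 0,"jaw": 0.04},
    {"dx": 0,"dy": 0,"dz": 0,"yaw": 0,"jaw": 0.015},
    {"dx": 0,"dy": 0,"dz": 0,"yaw": 0,"jaw": 0.015},
    {"dx": 0,"dy": 0,"dz": 0,"yaw": 0,"jaw": 0.015},
    {"dx": 0,"dy": 0,"dz": 0,"yaw": 0,"jaw": 0.015}
  ],
  "grip_force": 55
}}

```text
t: 4.7
tool_pos: [0.5838, -0.3004, 0.0027]
orientation: [2.014, 2.411, 0.0]
force: [0.2, -0.0, 0.0]
opening: 0.0252
gripper_force: 55.0
```

Call:
{"op": "carry_out", "data": {
  "moves": [
    {"dx": 0,"dy": 0,"dz": -0.02,"yaw": 0,"jaw": 0.015},
    {"dx": 0,"dy": 0,"dz": -0.03,"yaw": 0,"jaw": 0.015},
    {"dx": 0,"dy": 0,"dz": -0.03,"yaw": 0,"jaw": 0.015},
    {"dx": 0,"dy": 0,"dz": -0.02,"yaw": 0,"jaw": 0.015},
    {"dx": 0,"dy": 0,"dz": 0,"yaw": 0.15,"jaw": 0.015},
    {"dx": 0,"dy": 0,"dz": 0,"yaw": 0.15,"jaw": 0.015},
    {"dx": 0,"dy": 0,"dz": 0,"yaw": 0.15,"jaw": 0.015},
    {"dx": 0,"dy": 0,"dz": 0,"yaw": 0.15,"jaw": 0.015}
  ]
}}

```text
t: 5.7
tool_pos: [0.5835, -0.3003, 0.103]
orientation: [-2.641, -1.702, 0.0]
force: [0.3, -0.5, -1.0]
opening: 0.0256
gripper_force: 55.0
```

```bash
python3 -c "
from g import *
to(.4636,-.1326,.10,66)"
```

```text
t 5.7 pos [ 0.5835 -0.3003  0.103 ] ang 65.59 shift [ 0.1031 -0.1785  0.0031] yaw -0.007 zaxis [-0.  0. -1.] F [ 0.3 -0.5 -1. ] q6 -0.13 open 0.0256
```

Call:
{"op": "carry_out", "data": {
  "moves": [
    {"dx": 0.02,"dy": -0.035,"dz": 0,"yaw": 0,"jaw": 0.015},
    {"dx": 0.02,"dy": -0.035,"dz": 0,"yaw": 0,"jaw": 0.015},
    {"dx": 0.02,"dy": -0.035,"dz": 0,"yaw": 0,"jaw": 0.015},
    {"dx": 0.02,"dy": -0.035,"dz": 0.01,"yaw": 0,"jaw": 0.015},
    {"dx": 0.022,"dy": -0.038,"dz": 0.015,"yaw": 0,"jaw": 0.015},
    {"dx": 0,"dy": 0,"dz": 0,"yaw": 0,"jaw": 0.015},
    {"dx": 0,"dy": 0,"dz": 0,"yaw": 0,"jaw": 0.015}
  ]
}}

```text
t: 6.58
tool_pos: [0.4637, -0.1349, 0.0786]
orientation: [2.635, 1.708, 0.001]
force: [1.1, -0.6, -1.3]
opening: 0.0256
gripper_force: 55.0
```

```bash
python3 - <<'E'
from g import *
from m import *
to(.4636,-.1326,.029,66)
im=snap('top','t2');s=snap('scene','s2')
z=read_state()["tool_pos"][2]-.003+.028
A=masks(im,(140,100,330,300));c=big(A["y"]);q=cv2.boxPoints(cv2.minAreaRect(c))
Y=np.array([at("top",*p,z)for p in q]);print(z,Y.round(4).tolist(),Y.mean(0).round(4))
a=cv2.resize(im[120:280,140:340],(500,400))[...,::-1]
b=cv2.resize(s[100:220,180:330],(500,400))[...,::-1]
cv2.imwrite('pics/c3.png',cv2.resize(np.hstack([a,b]),(800,320)))
E
```

```text
t 6.58 pos [ 0.4637 -0.1349  0.0786] ang 65.9 shift [ 0.0021 -0.0011  0.0496] yaw -0.002 zaxis [ 0.002 -0.001 -1.   ] F [ 1.1 -0.6 -1.3] q6 0.03 open 0.0256
0.10393111424829155 [[0.5041, 0.0005, 0.1039], [0.5353, -0.0132, 0.1039], [0.5178, -0.0524, 0.1039], [0.4867, -0.0386, 0.1039]] [ 0.511  -0.026   0.1039]
```

View pics/c3.png

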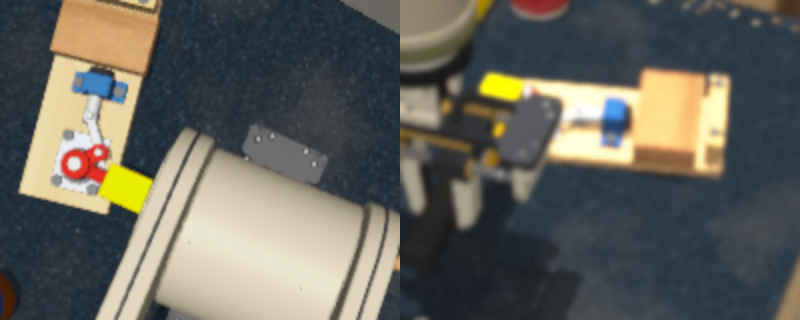

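The bar tip is 38 mm from the pivot and lined up with the stub, which is hidden under the yellow (left crop, tip near (110,180)). I'll lower it now.

Call:
{"op": "carry_out", "data": {
  "moves": [
    {"dx": 0.001,"dy": 0,"dz": 0.01,"yaw": 0,"jaw": 0.015},
    {"dx": 0,"dy": 0,"dz": 0.012,"yaw": 0,"jaw": 0.015},
    {"dx": 0,"dy": 0,"dz": 0.01,"yaw": 0,"jaw": 0.015},
    {"dx": 0,"dy": 0,"dz": 0.01,"yaw": 0,"jaw": 0.015},
    {"dx": 0,"dy": 0,"dz": 0.007,"yaw": 0,"jaw": 0.015},
    {"dx": 0,"dy": 0,"dz": 0,"yaw": 0,"jaw": 0.015}
  ]
}}

```text
t: 7.42
tool_pos: [0.4628, -0.1334, 0.0279]
orientation: [-2.636, -1.708, 0.001]
force: [-0.1, 0.3, -1.4]
opening: 0.0259
gripper_force: 55.0
```

```bash
python3 - <<'E'
from g import *
from m import *
to(.4636,-.1326,.029,66)
im=snap('top','t3');s=snap('scene','s3')
a=cv2.resize(im[120:280,140:340],(500,400))[...,::-1]
b=cv2.resize(s[100:220,180:330],(500,400))[...,::-1]
cv2.imwrite('pics/c4.png',cv2.resize(np.hstack([a,b]),(800,320)))
E
```

```text
t 7.42 pos [ 0.4628 -0.1334  0.0279] ang 65.88 shift [ 0.001   0.0004 -0.0011] yaw -0.002 zaxis [-0.001  0.001 -1.   ] F [-0.1  0.3 -1.4] q6 0.03 open 0.0259
```

View pics/c4.png

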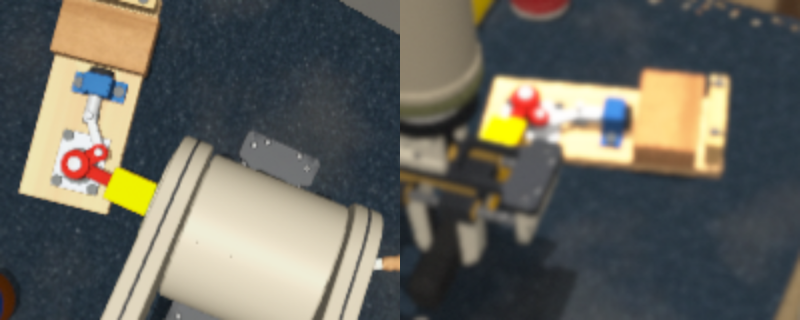

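The bar sits over the stub: the hub is visible at (78,163), the yellow starts just beyond it, and there is no contact force. I'll swing now.

Call:
{"op": "carry_out", "data": {
  "moves": [
    {"dx": 0.0006,"dy": 0.0143,"dz": 0,"yaw": -0.08,"jaw": 0.015},
    {"dx": 0.0006,"dy": 0.0143,"dz": 0,"yaw": -0.08,"jaw": 0.015},
    {"dx": 0.0006,"dy": 0.0143,"dz": 0,"yaw": -0.08,"jaw": 0.015},
    {"dx": 0.0006,"dy": 0.0143,"dz": 0,"yaw": -0.08,"jaw": 0.015},
    {"dx": 0.0006,"dy": 0.0143,"dz": 0,"yaw": -0.08,"jaw": 0.015},
    {"dx": 0.0006,"dy": 0.0143,"dz": 0,"yaw": -0.08,"jaw": 0.015}
  ],
  "grip_force": 58
}}

```text
t: 8.28
tool_pos: [0.5426, -0.1469, 0.0267]
orientation: [-2.142, -2.284, 0.008]
force: [-18.3, 4.7, 3.2]
opening: 0.0259
gripper_force: 59.8
```

```bash
cat > sw.py <<'E'
from g import *
from m import *
import sys
s=read_state();p=s["tool_pos"];P=np.array([.536,.030]);v=P-p[:2]
print("r",np.linalg.norm(v).round(4),"bearing",np.degrees(np.arctan2(v[1],v[0])).round(2),"wt",s["wrist_torque"].round(2))
to(p[0],p[1],.0285,np.degrees(np.arctan2(v[1],v[0])))
im=snap('top',sys.argv[1]);A=masks(im,(140,100,330,300))
c=big(A["y"]);Y=np.array([at("top",*q,.054)for q in cv2.boxPoints(cv2.minAreaRect(c))]);print(Y.round(4).tolist())
# lever: hub-arm red pin and red pixels
print("red cen",at("top",*big(A["r"])[:,0].mean(0),.045).round(4), "area",A["r"].sum())
E
python3 sw.py t4
```

```text
r 0.177 bearing 92.14 wt [1.16 3.04 1.65]
t 8.28 pos [ 0.5426 -0.1469  0.0267] ang 93.68 shift [ 0.     -0.     -0.0018] yaw 0.027 zaxis [-0.011  0.003 -1.   ] F [-18.3   4.7   3.2] q6 -0.42 open 0.0259
[[0.5451, -0.0064, 0.054], [0.545, -0.0302, 0.054], [0.5094, -0.0304, 0.054], [0.5094, -0.0067, 0.054]]
red cen [0.5387 0.0175 0.045 ] area 235
```

Call:
{"op": "carry_out", "data": {
  "moves": [
    {"dx": 0.0006,"dy": 0.0143,"dz": -0.001,"yaw": -0.08,"jaw": 0.015},
    {"dx": 0.0006,"dy": 0.0143,"dz": 0,"yaw": -0.08,"jaw": 0.015},
    {"dx": 0.0006,"dy": 0.0143,"dz": 0,"yaw": -0.08,"jaw": 0.015},
    {"dx": 0.0006,"dy": 0.0143,"dz": 0,"yaw": -0.08,"jaw": 0.015},
    {"dx": 0.0006,"dy": 0.0143,"dz": 0,"yaw": -0.08,"jaw": 0.015}
  ]
}}

```text
t: 8.95
tool_pos: [0.6129, -0.131, 0.0282]
orientation: [-1.649, -2.667, 0.007]
force: [-10.2, -5.2, -1.1]
opening: 0.0258
gripper_force: 58.9
```

```bash
python3 sw.py t5
```

```text
r 0.1784 bearing 115.52 wt [-0.97  1.53  1.12]
t 8.95 pos [ 0.6129 -0.131   0.0282] ang 116.53 shift [ 0.     -0.     -0.0003] yaw 0.018 zaxis [-0.007 -0.001 -1.   ] F [-10.2  -5.2  -1.1] q6 -0.75 open 0.0258
[[0.528, -0.0143, 0.054], [0.6051, -0.0427, 0.054], [0.5931, -0.0742, 0.054], [0.5162, -0.0455, 0.054]]Traceback (most recent call last):
  File "sw.py", line 10, in <module>
    print("red cen",at("top",*big(A["r"])[:,0].mean(0),.045).round(4), "area",A["r"].sum())
                              ~~~^^^^^^^^
  File "m.py", line 3, in big
    c,_=cv2.findContours(m.astype(np.uint8),cv2.RETR_EXTERNAL,cv2.CHAIN_APPROX_NONE);return max(c,key=cv2.contourArea)
                                                                                            ~~~^^^^^^^^^^^^^^^^^^^^^^^
ValueError: max() iterable argument is empty
```

Call:
{"op": "carry_out", "data": {
  "moves": [
    {"dx": 0.0006,"dy": 0.0143,"dz": 0,"yaw": -0.08,"jaw": 0.015},
    {"dx": 0.0006,"dy": 0.0143,"dz": 0,"yaw": -0.08,"jaw": 0.015},
    {"dx": 0.0006,"dy": 0.0143,"dz": 0,"yaw": -0.08,"jaw": 0.015},
    {"dx": 0,"dy": 0,"dz": 0,"yaw": 0,"jaw": 0.015}
  ]
}}

```text
t: 9.5
tool_pos: [0.6525, -0.1064, 0.0302]
orientation: [1.325, 2.847, 0.001]
force: [-0.3, 0.2, -1.2]
opening: 0.0255
gripper_force: 57.8
```

```bash
sed -i '$d' sw.py; cat >> sw.py <<'E'
s=snap('scene',sys.argv[1]+'s')
a=cv2.resize(im[90:250,140:340],(500,400))[...,::-1]
b=cv2.resize(s[100:220,180:330],(500,400))[...,::-1]
cv2.imwrite('pics/'+sys.argv[1]+'c.png',cv2.resize(np.hstack([a,b]),(800,320)))
E
python3 sw.py t6
```

```text
r 0.1794 bearing 130.49 wt [-0.03 -0.18  0.05]
t 9.5 pos [ 0.6525 -0.1064  0.0302] ang 130.08 shift [ 0.     -0.      0.0017] yaw -0.007 zaxis [ 0.001 -0.    -1.   ] F [-0.3  0.2 -1.2] q6 -0.94 open 0.0255
[[0.5694, 0.0106, 0.054], [0.618, -0.0429, 0.054], [0.5928, -0.0654, 0.054], [0.5444, -0.0119, 0.054]]
```

View pics/t6c.png

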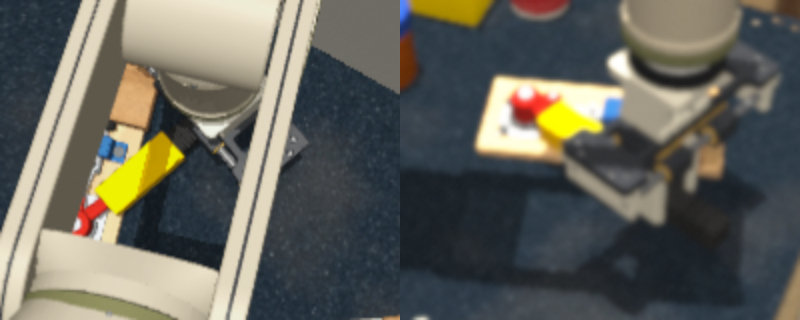

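Force has dropped to zero with the bar at 130°, so the lever has snapped over. The left crop shows the red stub entering the channel at (95,208), in line with the bar. I'll lift off.

Call:
{"op": "carry_out", "data": {
  "moves": [
    {"dx": 0,"dy": 0,"dz": -0.01,"yaw": 0,"jaw": 0.015},
    {"dx": 0,"dy": 0,"dz": -0.015,"yaw": 0,"jaw": 0.015},
    {"dx": 0,"dy": 0,"dz": -0.02,"yaw": 0,"jaw": 0.015},
    {"dx": 0,"dy": 0,"dz": -0.02,"yaw": 0,"jaw": 0.015},
    {"dx": -0.03,"dy": 0,"dz": -0.01,"yaw": 0,"jaw": 0.015},
    {"dx": -0.04,"dy": 0,"dz": 0,"yaw": 0,"jaw": 0.015},
    {"dx": -0.04,"dy": 0,"dz": 0,"yaw": 0,"jaw": 0.015},
    {"dx": -0.03,"dy": 0,"dz": 0,"yaw": 0,"jaw": 0.015}
  ]
}}

```text
t: 10.6
tool_pos: [0.7428, -0.2157, 0.1064]
orientation: [1.327, 2.846, 0.0]
force: [0.0, 0.5, -1.7]
opening: 0.0257
gripper_force: 57.8
```

```bash
python3 -c "
from g import *
from m import *
to(.58,-.265,.0035,105)
im=snap('top','t7')
s=snap('scene','t7s')
a=cv2.resize(im[90:250,140:340],(500,400))[...,::-1]
b=cv2.resize(s[100:220,180:330],(500,400))[...,::-1]
cv2.imwrite('pics/t7c.png',cv2.resize(np.hstack([a,b]),(800,320)))
"
```

```text
t 10.6 pos [ 0.7428 -0.2157  0.1064] ang 130.01 shift [ 0.0671 -0.1565  0.1027] yaw 0.437 zaxis [ 0.002 -0.001 -1.   ] F [ 0.   0.5 -1.7] q6 -1.05 open 0.0257
```

View pics/t7c.png

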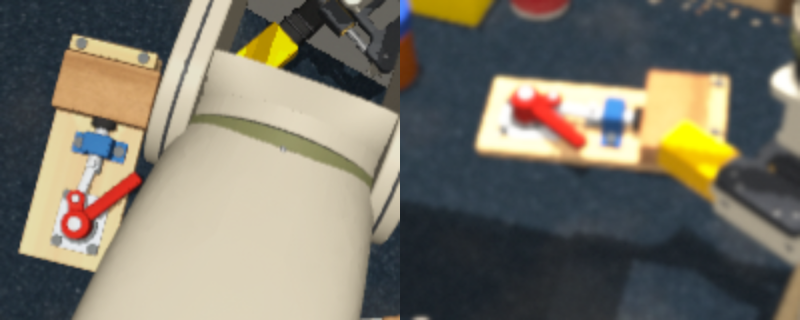

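The lever now points up-right, from hub (75,223) to stub tip (138,180), and the block sits at the fence. I'll lay the bar down, then measure.

Call:
{"op": "carry_out", "data": {
  "moves": [
    {"dx": 0.017,"dy": -0.039,"dz": 0,"yaw": 0,"jaw": 0.015},
    {"dx": 0.017,"dy": -0.039,"dz": 0,"yaw": 0,"jaw": 0.015},
    {"dx": 0.017,"dy": -0.039,"dz": 0,"yaw": 0,"jaw": 0.015},
    {"dx": 0.016,"dy": -0.039,"dz": 0,"yaw": 0,"jaw": 0.015},
    {"dx": 0,"dy": 0,"dz": 0.02,"yaw": 0.15,"jaw": 0.015},
    {"dx": 0,"dy": 0,"dz": 0.02,"yaw": 0.15,"jaw": 0.015},
    {"dx": 0,"dy": 0,"dz": 0.02,"yaw": 0.14,"jaw": 0.015},
    {"dx": 0,"dy": 0,"dz": 0.01,"yaw": 0,"jaw": 0.015}
  ]
}}

```text
t: 11.7
tool_pos: [0.5785, -0.2623, 0.0344]
orientation: [-1.914, -2.49, 0.0]
force: [-0.5, -0.4, -1.4]
opening: 0.0255
gripper_force: 57.8
```

Call:
{"op": "carry_out", "data": {
  "moves": [
    {"dx": 0,"dy": 0,"dz": 0.01,"yaw": 0,"jaw": 0.015},
    {"dx": 0,"dy": 0,"dz": 0.008,"yaw": 0,"jaw": 0.015},
    {"dx": 0,"dy": 0,"dz": 0,"yaw": 0,"jaw": 0.015}
  ]
}}

```text
t: 12.08
tool_pos: [0.5788, -0.2629, 0.0161]
orientation: [-1.914, -2.49, 0.0]
force: [0.0, -0.0, -1.9]
opening: 0.0256
gripper_force: 57.8
```

```bash
python3 -c "
from g import *
to(.58,-.265,.0035,105)"
```

```text
t 12.07 pos [ 0.5788 -0.2629  0.0161] ang 104.9 shift [-0.0024  0.0006  0.0126] yaw -0.002 zaxis [-0.001  0.    -1.   ] F [ 0.  -0.  -1.9] q6 -0.77 open 0.0256
```

Call:
{"op": "carry_out", "data": {
  "moves": [
    {"dx": 0,"dy": 0,"dz": 0.006,"yaw": 0,"jaw": 0.015},
    {"dx": 0,"dy": 0,"dz": 0.004,"yaw": 0,"jaw": 0.015},
    {"dx": 0,"dy": 0,"dz": 0.002,"yaw": 0,"jaw": 0.015},
    {"dx": 0,"dy": 0,"dz": 0,"yaw": 0,"jaw": 0.015}
  ]
}}

```text
t: 12.58
tool_pos: [0.579, -0.2631, 0.0044]
orientation: [-1.916, -2.49, 0.0]
force: [0.5, 0.3, -1.5]
opening: 0.0249
gripper_force: 57.8
```

Call:
{"op": "carry_out", "data": {
  "moves": [
    {"dx": 0,"dy": 0,"dz": 0,"yaw": 0,"jaw": 0.04},
    {"dx": 0,"dy": 0,"dz": 0,"yaw": 0,"jaw": 0.07},
    {"dx": 0,"dy": 0,"dz": 0,"yaw": 0,"jaw": 0.07},
    {"dx": 0,"dy": 0,"dz": -0.02,"yaw": 0,"jaw": 0.07},
    {"dx": 0,"dy": 0,"dz": -0.04,"yaw": 0,"jaw": 0.07},
    {"dx": 0,"dy": 0,"dz": -0.06,"yaw": 0,"jaw": 0.07},
    {"dx": 0,"dy": 0,"dz": -0.06,"yaw": 0,"jaw": 0.07},
    {"dx": 0,"dy": 0,"dz": 0,"yaw": 0,"jaw": 0.07}
  ]
}}

```text
t: 13.58
tool_pos: [0.5829, -0.2652, 0.1944]
orientation: [1.907, 2.479, 0.003]
force: [0.5, -0.5, -0.5]
opening: 0.0698
gripper_force: 0.0
```

Call:
{"op": "carry_out", "data": {
  "moves": [
    {"dx": -0.03,"dy": -0.05,"dz": 0,"yaw": 0,"jaw": 0.07},
    {"dx": -0.03,"dy": -0.05,"dz": 0,"yaw": 0,"jaw": 0.07},
    {"dx": -0.03,"dy": -0.05,"dz": 0,"yaw": 0,"jaw": 0.07},
    {"dx": -0.03,"dy": -0.05,"dz": 0,"yaw": 0,"jaw": 0.07},
    {"dx": -0.03,"dy": -0.05,"dz": 0,"yaw": 0,"jaw": 0.07},
    {"dx": 0,"dy": 0,"dz": 0,"yaw": 0,"jaw": 0.07},
    {"dx": 0,"dy": 0,"dz": 0,"yaw": 0,"jaw": 0.07}
  ]
}}

```text
t: 14.45
tool_pos: [0.376, -0.4719, 0.1849]
orientation: [1.917, 2.489, 0.001]
force: [0.7, 0.2, 0.6]
opening: 0.0696
gripper_force: 0.0
```

```bash
python3 - <<'E'
from m import *
im=snap('top','t8')
B=masks(im,(140,90,250,235));c=big(B["r"])[:,0];R=np.array([at("top",*p,.044)for p in c])
P=np.array([.536,.030]);d=np.linalg.norm(R[:,:2]-P,axis=1);i=d>d.max()-.008;t=R[i].mean(0)[:2]-P
print("tip",R[i].mean(0),d.max(),"lever ang",np.radians(114)+np.arctan2(t[1],t[0]))
cv2.imwrite("pics/t8c.png",cv2.resize(im[90:240,140:390],(800,480),interpolation=cv2.INTER_CUBIC)[...,::-1])
print(read_state()["t"],read_state()["force"])
E
```

```text
tip [ 0.58216317 -0.03154726  0.044     ] 0.07973817892964802 lever ang 1.062408460271011
14.5 [ 0.97899075 -1.00487472 -0.22941484]
```

View pics/t8c.png

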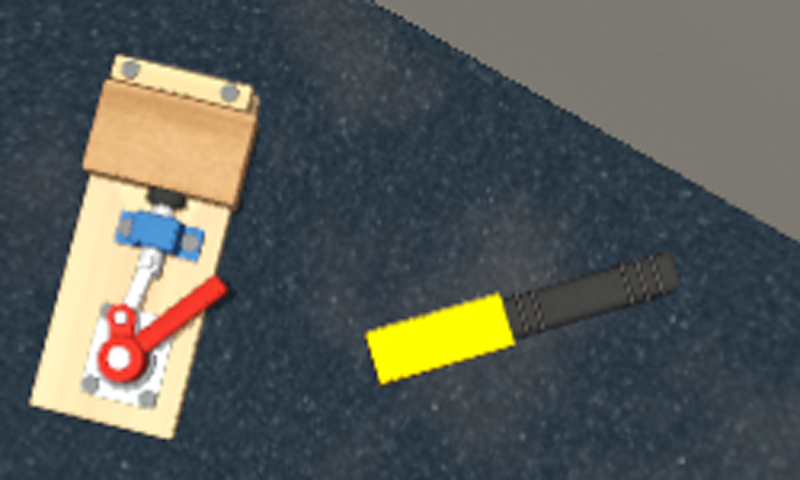

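The lever measures 1.06 rad (stop at 1.10; I trust the measurement to about 0.04). The black pad at (165,197) bears on the block, the block is flush with the fence, and the bar lies flat on the bench at (520,320). I'll hand it in.

```bash
python3 -c "
from plant import *
print(close_job())"
```

```text
the job is handed in; nothing more can be done
None
```

The clamp is snapped closed with the block held against the fence, the bar is laid on the bench beside the jig, and the job is handed in at about 14.5 s; the hand-in call returned no verdict.

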